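# Close the transformer can

### The job

Put the large round cover on the open transformer can of the amplifier chassis and press it down past its spring catches until it is fully home and level on the rim, then let go. Lower it on gently, do not drop it or slam it down, and leave the smaller cover, the capacitor and the hand-held meter where they are.

Things in the scene. Friction and masses are not known exactly. Their poses are not given: they have to be found in the camera images.
- cover_grip (a point): Grip point on the large loose cover, a plain aluminium cap lying skirt down on the bench. On the middle of its flat top stands a cylindrical boss, 34 mm diameter, 44 mm high; this point is on the boss axis, 26 mm above the plate's top face, 18 mm below the boss's top, 47 mm above the skirt's lower edge. z is the cover's axis, up. Mass about 0.12 kg.
- cover_under (a point): Centre of the underside of the large cover's plate, the face that rests on the can's rim when home; 29 mm below cover_grip. Cover: 132 mm outside diameter, plate 3 mm thick, skirt hanging 18 mm below this face, inner diameter 125 mm. z up along the cover's axis.
- can_rim (a point): Centre of the mouth of the open round steel can, at rim height, 74 mm above the bench; z up. Can outer diameter 120 mm, bevelled in to 115 mm over the top 8 mm; a copper toroid with a blue band sits inside, below the rim. When the cover is home its underside lies on the rim, cover_grip 29 mm and the boss's top 47 mm above the rim.
- catch0 (a joint): One of four alike steel balls (16 mm, polished) sprung out of the can's wall, equally spaced round it, centred 10 mm below the rim. 0 = fully out, grows as it is pushed in, m. The cover laid on loosely rests on them, its underside about 12.5 mm above the rim; about 8 to 15 N down near its centre takes it past them, and they then hold it.
- chassis: Fixed chassis that carries the can at its centre: aluminium plate 150 x 210 x 4 mm (x, y), origin at the centre of its underside on the bench. Black finned heat sinks 49 mm high above the bench stand along both 150 mm ends, inner faces 78 mm from the can's axis.
- small_cover_grip (a point): Bystander: the smaller loose aluminium cover, 90 mm in diameter, skirt 18 mm deep, boss 24 mm in diameter and 34 mm high; it does not fit this can. This point is on its boss axis, 20 mm above its plate's top face, 41 mm above the bench.
- capacitor_mid (a point): Bystander: gold-coloured upright capacitor can, 60 mm in diameter, 88 mm high (small terminals to 94 mm); point at its centre, 44 mm above the bench.
- meter: Bystander: grey hand-held meter lying face up, 150 x 76 x 40 mm over its dial; origin at the centre of its underside, x along its length.
Mind the look-alikes: they are no part of the job. What is shaped like the part that bears cover_grip but yellow is not meant.

How it is judged:
By the outcome, as a careful person would: the job done as asked, in the order asked, and still so for the second after the job is handed in, with the robot touching nothing.
It also fails if it takes over 58 s, if anything falls off the work surface, if the arm or the gripper's body presses on something with over 40 N, if the wrist force passes 120 N, or if a joint passes its speed limit or range.

### The arm

A 6-joint arm with a two-finger parallel gripper is mounted at the origin on the work surface. World frame = base frame: x ahead of the robot, y to its left, z up, the work surface at z = 0. Lengths are in m, angles in degrees, forces in N, time in s.
With the tool pointing down it reaches from about 0.25 to 0.725 m from the base axis. Payload 9.7 kg.
Tool frame: the origin (TCP) lies on the centre line of the jaws, within the pads' length; the fingertips stand 22 mm ahead of it and the grasp point (between the pads) lies 3 mm ahead of it; z points along the fingers, y is the direction in which the jaws open and shut (so a half turn about z gives the same grasp; the last joint's range is limited). The gripper opens to 85 mm and grips with 20 to 120 N. Pads are 22 mm wide; open, the fingers measure 114 mm over their backs; the gripper's body (76 mm by 85 mm) begins 54 mm behind the grasp point. The pads swing forward as they close: fully open they stand 13 mm farther back than shut.
Start: joints at [68.182, 4.979, 10.078, 95.1, 0, 90], TCP at [0.204, 0.511, 0.253] pointing down, gripper open.
Joint ranges: [-179.16, 179.16], [-48.56, 103.87], [-65.8, 70.77], [-126.05, 130.52], [-82.76, 87.17], [-180, 180]. Speed limits (degrees/s): [127.2, 127.2, 147.25, 180, 180, 180].

### API

Orientations are given as [roll, pitch, yaw] about the fixed x, y, z axes, in that order (R = Rz(yaw) Ry(pitch) Rx(roll)).
In Python, from workcell import monitor, eyes, job gives the robot as it stands. The module is installed in compiled form; this text tells all that it offers.
- The arm moves only by the tool drive_tool, never from a script. Its argument "plan" is a list of rows, each a list of 3 entries, a list of its own where there are three numbers: the opening, from 0 (shut) to 1 (fully open), then the shift along the world's x, y, z in m, then the turn about the world's z in degrees. In form: [[gripper, [x, y, z], yaw], ...]. A call has 1 to 10 rows; each row shifts and turns the commanded pose from where the row before left it; what a row does not reach is not made up. A row lasts 1/8 s, in which the tool goes at most 62.5 mm and 10.7 degrees, less where a joint would pass 70% of its speed; a pose out of reach is approached as far as the arm can. A call is refused whole if a number of a shift passes 0.0625 or a number of a turn 10.7, either way. A call with a gripper value outside its range is refused whole. The fingers move at their own pace and stop on an object; "grip_force" is the grip in N (left out, the last holds). Time passes only in rows, so rows that do not move let the fingers close. It gives the time, the measured TCP pose, the force and the opening at its end, in the units of the state.
- monitor.get_obs(): the state, without advancing time (a new reading comes with each control period).
- eyes.camera(name): name is "side" or "top"; returns (picture, depth): 400x640x3 uint8, red, green, blue; 400x640 float32, m along the optical axis (not along the pixel's ray), 0 where there is no reading.
- eyes.camera_params(name): a dict with "fx", "fy", "cx", "cy" (pixels), "dist_coeffs" ([k1, k2, p1, p2, k3] as OpenCV has them; the pictures are not rectified), "extrinsics" (4x4, takes a point from world to camera coordinates). Camera axes: x right, y down, z forward; pixel columns grow to the right and rows downward; lengths in m; the calibration is good to about 2 mm. A picture is of the moment at which its call begins. camera_params takes no time and is no camera call.
- job.job_done(): hands the job in, once; it reports no verdict.
The state is a dict: "time": time; "q": joint angles; "qd": joint speeds; "joint_efforts": joint torques, N m; "ee_pos": TCP position; "tcp_rot": TCP orientation; "wrist_force": force on the tool from outside, world axes, zero at the start; "torque": the same for the moment, N m; "opening": finger opening in m.
Only numpy, scipy, OpenCV 4.12 (cv2) and the standard library are available. Lean on these libraries where they do the work, as an engineer would, in place of code of your own. Each camera call takes 0.05 s, during which the arm holds its last target.

## Working session

There is one attempt and no reset: what is moved stays moved. The work goes in short steps, Python scripts to look and compute and a tool call to move; the robot and the scene stay as the last step left them, time stands still between calls to the robot, and variables do not carry over. Pictures are saved under pics/ and viewed, and the job is handed in when it is done.

Besides the shell and the picture viewer there is one more tool, called after "Request:" in YAML: its name, and indented under it one key for each argument. drive_tool: Moves the arm, as the interface text tells. Its arguments: {"type":"object","properties":{"plan":{"type":"array","items":{"type":"array"}},"grip_force":{"type":"number"}},"required":["plan"]}

```bash
mkdir -p pics
cat > h.py <<'E'
import numpy as np, cv2
from workcell import monitor, eyes, job
def snap(n,tag):
    p,d=eyes.camera(n); np.savez(f'pics/{tag}.npz',p=p,d=d); cv2.imwrite(f'pics/{tag}.png',p[:,:,::-1]); return p,d
def world(n,d):
    c=eyes.camera_params(n); K=np.array([[c['fx'],0,c['cx']],[0,c['fy'],c['cy']],[0,0,1]])
    v,u=np.mgrid[0:400,0:640].astype(float)
    r=cv2.undistortPoints(np.stack([u.ravel(),v.ravel()],1)[:,None],K,np.array(c['dist_coeffs'],float)).reshape(400,640,2)
    P=np.dstack([r[...,0]*d,r[...,1]*d,d]); E=np.array(c['extrinsics']); 
    W=(P-E[:3,3])@E[:3,:3]; W[d<=0]=np.nan; return W
E
python3 - <<'E'
from h import *
for n in('side','top'): snap(n,n+'0')
o=monitor.get_obs();print(o)
E
```

```text
{'time': 0.1, 'q': array([6.81824266e+01, 5.00844900e+00, 1.00385333e+01, 9.50990242e+01,
       4.21766319e-04, 8.99984680e+01]), 'qd': array([ 0.00872403,  0.01415727,  0.13208221,  0.09135524,  0.02421241,
       -0.03681375]), 'joint_efforts': array([-2.19508538e-04, -5.21558833e+01,  4.65656054e+01,  1.59384683e-02,
       -5.22145365e-05, -6.39315459e-06]), 'ee_pos': array([0.20434118, 0.51044052, 0.25264502]), 'tcp_rot': array([-1.79931060e+02, -4.23609354e-04,  1.58183958e+02]), 'wrist_force': array([-0.07730433, -0.16962436, -0.49010248]), 'torque': array([-0.00194777,  0.00164947,  0.04537708]), 'opening': 0.08545852801148492}
```

View pics/side0.png

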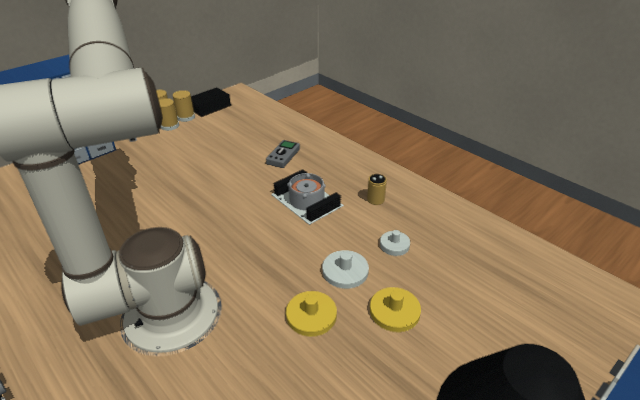

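View pics/top0.png

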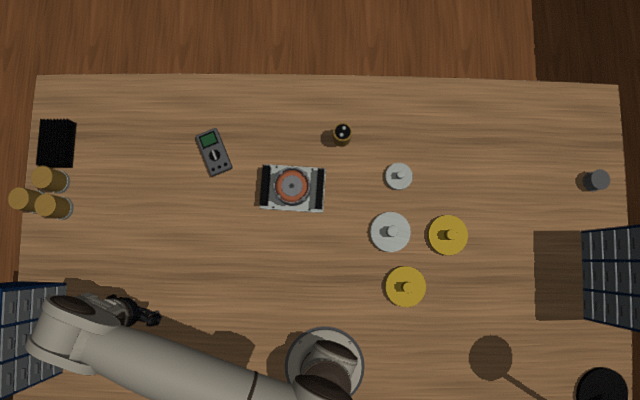

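The top view shows four candidates: a large silver cover at (390,232), a smaller silver one at (398,177), and yellow look-alikes at (447,235) and (405,287). The large silver one fits the description, being plain aluminium and the larger of the two. The can is at (292,186). I'll confirm the cover in a crop and measure both.

```bash
cat > m.py <<'E'
from h import *
def circ(W,m):
    P=W[m]; return P
a=np.load('pics/top0.npz');p,d=a['p'],a['d'];W=world('top',d)
cr=np.hstack([cv2.resize(p[140:310,340:480],None,fx=3,fy=3),cv2.resize(p[140:310,240:350],None,fx=3,fy=3)])
cv2.imwrite('pics/crop0.png',cr[:,:,::-1])
def enc(W,c,r,z0,z1):
    m=(np.hypot(W[...,0]-c[0],W[...,1]-c[1])<r)&(W[...,2]>z0)&(W[...,2]<z1)
    P=W[m]; (cx,cy),R=cv2.minEnclosingCircle(P[:,:2].astype(np.float32)); return m.sum(),P.mean(0).round(4),(round(cx,4),round(cy,4),round(R,4)),np.median(P[:,2]).round(4)
for n in('top','side'):
    a=np.load(f'pics/{n}0.npz');W=world(n,a['d'])
    if n=='top':
        c=W[225,375][:2]; cc=W[186,292][:2]; s=W[177,390][:2]; print(c,cc,s,W[232,390])
        c=enc(W,c,.12,.012,.03)[1][:2]
    print(n,'bench',np.nanmedian(W[250:260,300:310] if n=='top' else W[240:250,250:260],axis=(0,1)))
    print('plate',enc(W,c,.085,.012,.03)); print('boss',enc(W,c,.05,.045,.08)); print('bosstop',enc(W,c,.05,.06,.075))
    print('rim',enc(W,cc,.075,.068,.085)); print('can>55',enc(W,cc,.075,.055,.085))
E
python3 m.py
```

```text
[ 0.45987615 -0.15802539] [0.57736648 0.11284735] [ 0.62011635 -0.2078741 ] [ 0.43548683 -0.20144278  0.06176503]
top bench [0.36077615 0.07134693 0.00094752]
plate (np.int64(1168), array([ 0.4394, -0.2061,  0.0217]), (0.4404, -0.2069, 0.0667), np.float64(0.0218))
boss (np.int64(94), array([ 0.4395, -0.2058,  0.0643]), (0.4399, -0.2066, 0.0169), np.float64(0.0648))
bosstop (np.int64(84), array([ 0.4397, -0.2067,  0.0656]), (0.4399, -0.2066, 0.0169), np.float64(0.0651))
rim (np.int64(197), array([0.5763, 0.1099, 0.0737]), (0.5807, 0.1145, 0.0629), np.float64(0.0735))
can>55 (np.int64(937), array([0.5806, 0.1132, 0.0636]), (0.5811, 0.113, 0.0636), np.float64(0.0619))
side bench [3.15607088e-01 6.10777023e-02 1.01694765e-04]
plate (np.int64(1112), array([ 0.4314, -0.2158,  0.0204]), (0.4393, -0.2097, 0.0694), np.float64(0.0205))
boss (np.int64(132), array([ 0.4345, -0.2123,  0.0606]), (0.4372, -0.2082, 0.0189), np.float64(0.0631))
bosstop (np.int64(93), array([ 0.4365, -0.2102,  0.0643]), (0.4372, -0.2082, 0.0189), np.float64(0.0644))
rim (np.int64(155), array([0.5739, 0.1105, 0.0719]), (0.5789, 0.1128, 0.0623), np.float64(0.0717))
can>55 (np.int64(675), array([0.5778, 0.1129, 0.0634]), (0.5788, 0.1165, 0.0658), np.float64(0.0619))
```

View pics/crop0.png

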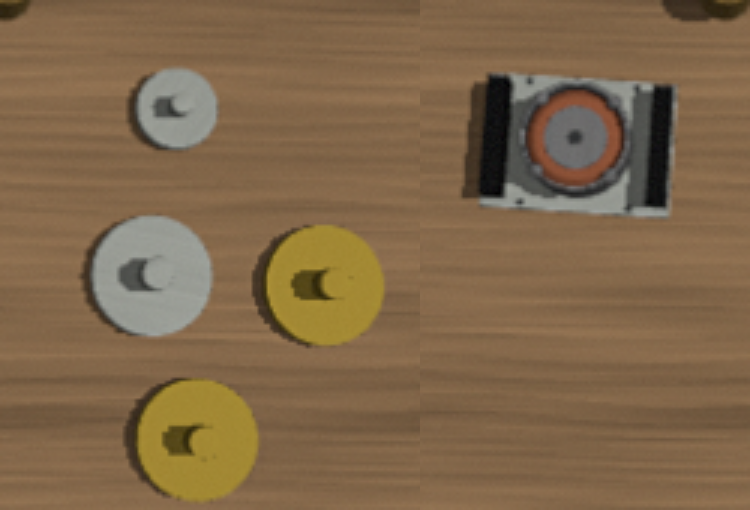

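The crop confirms it: the large plain silver cover at top-view pixel (390,232) has R≈66 mm and its plate top at about 21 mm. Next I'll refine the can centre and move across above the cover.

```bash
cat > m2.py <<'E'
from h import *
from scipy.optimize import least_squares
for n in('top','side'):
    W=world(n,np.load(f'pics/{n}0.npz')['d'])
    for nm,c,z0,z1,r0,r1 in (('rim',(.580,.1135),.068,.082,.05,.062),('plateedge',(.440,-.207),.015,.03,.02,.075)):
        h=np.hypot(W[...,0]-c[0],W[...,1]-c[1]); m=(h>r0)&(h<r1)&(W[...,2]>z0)&(W[...,2]<z1)
        P=W[m][:,:2]
        if nm=='plateedge': P=cv2.convexHull(P.astype(np.float32))[:,0]
        f=least_squares(lambda q:np.hypot(P[:,0]-q[0],P[:,1]-q[1])-q[2],[*c,.06],loss='soft_l1',f_scale=.002)
        print(n,nm,len(P),f.x.round(4), np.histogram(np.degrees(np.arctan2(P[:,1]-c[1],P[:,0]-c[0])),8,(-180,180))[0])
E
python3 m2.py
```

```text
top rim 169 [0.5809 0.1136 0.0568] [28 23 25 16 18 16 21 22]
top plateedge 40 [ 0.4399 -0.2069  0.0656] [4 4 5 5 5 5 7 5]
side rim 143 [0.5793 0.1142 0.0567] [24 23 18  9 18 16 17 18]
side plateedge 30 [ 0.439  -0.2086  0.0665] [4 2 5 4 5 2 4 4]
```

Request:
drive_tool:
  plan:
    - [1, [0.008, -0.024, 0], -5]
    - [1, [0.0157, -0.0478, 0], -5]
    - [1, [0.0157, -0.0478, 0], -5]
    - [1, [0.0157, -0.0478, 0], -5]
    - [1, [0.0157, -0.0478, 0], -5]
    - [1, [0.0157, -0.0478, 0], -5]
    - [1, [0.0157, -0.0478, 0], -5]
    - [1, [0.0157, -0.0478, 0], -5]
    - [1, [0.0157, -0.0478, 0], -5]
    - [1, [0.0157, -0.0478, 0], -5]

```text
time: 1.35
ee_pos: [0.3538, 0.0548, 0.2532]
tcp_rot: [180.0, 0.0, 108.0]
wrist_force: [1.9, 0.6, -0.2]
opening: 0.0858
```

Request:
drive_tool:
  plan:
    - [1, [0.0155, -0.048, 0], -5]
    - [1, [0.0155, -0.048, 0], -5]
    - [1, [0.0155, -0.048, 0], -5]
    - [1, [0.0155, -0.048, 0], -5]
    - [1, [0.0155, -0.048, 0], -5]
    - [1, [0.008, -0.022, -0.02], 0]
    - [1, [0, 0, -0.04], 0]
    - [1, [0, 0, -0.04], 0]
    - [1, [0, 0, 0], 0]

```text
time: 2.48
ee_pos: [0.4376, -0.2049, 0.1505]
tcp_rot: [-179.7, -0.1, 83.2]
wrist_force: [0.5, 0.1, 0.5]
opening: 0.0855
```

Run:
```python
from h import *
o=monitor.get_obs();print(o['q'].round(1),o['ee_pos'].round(4),o['tcp_rot'].round(1))
snap('top','top1')
p,d=snap('side','side1'); cv2.imwrite('pics/side1c.png',cv2.resize(p[150:350,230:450],None,fx=3,fy=3)[:,:,::-1])
```

```text
[-25.1  -4.7 -10.9  84.   -0.   71.7] [ 0.4376 -0.2049  0.1505] [-1.797e+02 -1.000e-01  8.320e+01]
```

View pics/side1c.png

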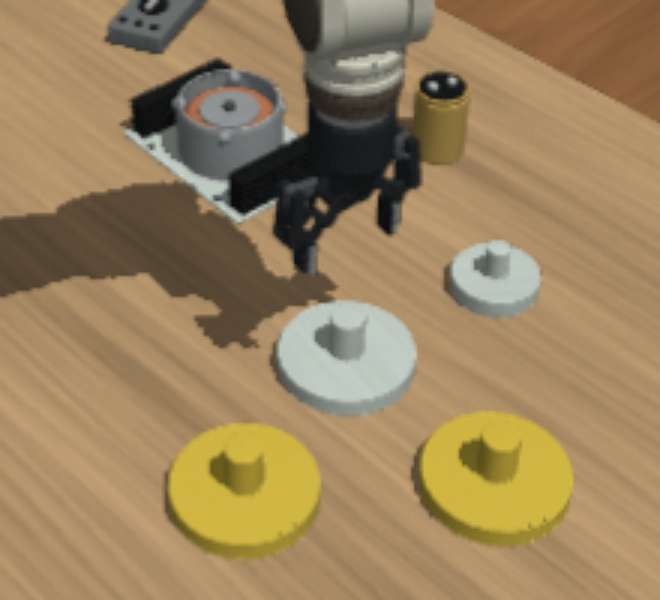

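The enlarged side view shows the open gripper over the large silver cover, whose boss is at crop (348,330). All bystanders are undisturbed. I'll descend the rest of the way and grip.

Request:
drive_tool:
  plan:
    - [1, [0.002, -0.0028, -0.02], 0]
    - [1, [0, 0, -0.03], 0]
    - [1, [0, 0, -0.025], 0]
    - [1, [0, 0, -0.015], 0]
    - [1, [0, 0, -0.0075], 0]
    - [1, [0, 0, -0.003], 0]
    - [1, [0, 0, 0], 0]

```text
time: 3.45
ee_pos: [0.4415, -0.2085, 0.0534]
tcp_rot: [180.0, 0.0, 83.2]
wrist_force: [-0.2, 0.2, 0.1]
opening: 0.0852
```

Request:
drive_tool:
  grip_force: 40
  plan:
    - [1, [0, 0, -0.002], 0]
    - [0, [0, 0, 0], 0]
    - [0, [0, 0, 0], 0]
    - [0, [0, 0, 0], 0]
    - [0, [0, 0, 0], 0]
    - [0, [0, 0, 0], 0]
    - [0, [0, 0, 0], 0]
    - [0, [0, 0, 0], 0]

```text
time: 4.45
ee_pos: [0.4413, -0.2085, 0.051]
tcp_rot: [180.0, 0.0, 83.2]
wrist_force: [-0.1, -0.3, 4.5]
opening: 0.0331
```

Request:
drive_tool:
  plan:
    - [0, [0, 0, 0.005], 0]
    - [0, [0, 0, 0.015], 0]
    - [0, [0, 0, 0.03], 0]
    - [0, [0, 0, 0.03], 0]
    - [0, [0, 0, 0.03], 0]
    - [0, [0, 0, 0.03], 0]
    - [0, [0, 0, 0.01], 0]
    - [0, [0, 0, 0], 0]
    - [0, [0, 0, 0], 0]

```text
time: 5.58
ee_pos: [0.4408, -0.2082, 0.1995]
tcp_rot: [-179.9, -0.0, 83.2]
wrist_force: [-0.5, 0.5, -1.3]
opening: 0.0333
```

Run:
```python
from h import *
o=monitor.get_obs();print(o['q'].round(1),o['ee_pos'].round(4),o['tcp_rot'].round(2),o['wrist_force'].round(1),o['torque'].round(2))
snap('top','top2')
p,d=snap('side','side2'); cv2.imwrite('pics/side2c.png',cv2.resize(p[150:350,230:450],None,fx=3,fy=3)[:,:,::-1])
```

```text
[-25.3  -4.2  -5.1  89.2   0.   71.5] [ 0.4408 -0.2082  0.1995] [-1.799e+02 -3.000e-02  8.318e+01] [-0.5  0.5 -1.3] [ 0.01  0.03 -0.03]
```

View pics/side2c.png

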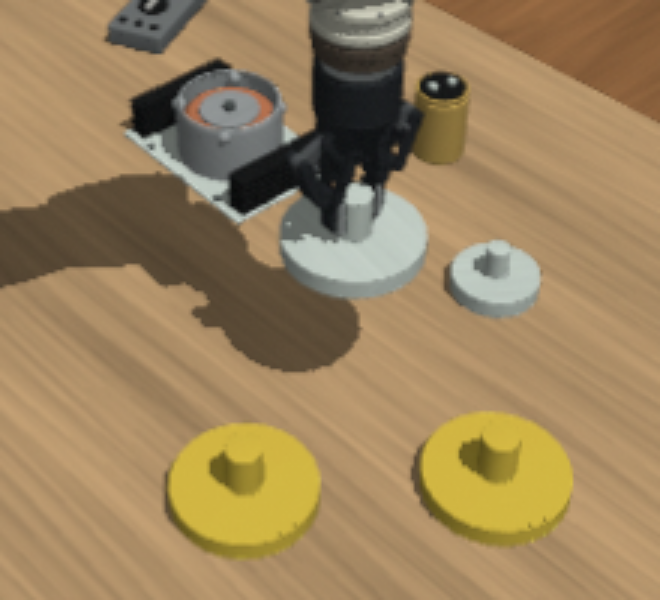

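The cover is held clear of the bench, centred near crop (355,240), and looks level. I'll carry it over the can.

Request:
drive_tool:
  plan:
    - [0, [0.0087, 0.0201, 0], 0]
    - [0, [0.0174, 0.0402, 0], 0]
    - [0, [0.0174, 0.0402, 0], 0]
    - [0, [0.0174, 0.0402, 0], 0]
    - [0, [0.0174, 0.0402, 0], 0]
    - [0, [0.0174, 0.0402, 0], 0]
    - [0, [0.0174, 0.0402, 0], 0]
    - [0, [0.0174, 0.0402, 0], 0]
    - [0, [0.0087, 0.0201, 0], 0]
    - [0, [0, 0, 0], 0]

```text
time: 6.92
ee_pos: [0.5804, 0.1141, 0.1998]
tcp_rot: [-179.9, 0.0, 83.3]
wrist_force: [0.6, -0.8, -0.9]
opening: 0.0332
```

Request:
drive_tool:
  plan:
    - [0, [0, 0, -0.01], 0]
    - [0, [0, 0, -0.02], 0]
    - [0, [0, 0, -0.01], 0]
    - [0, [0, 0, 0], 0]

```text
time: 7.42
ee_pos: [0.5798, 0.1124, 0.16]
tcp_rot: [-179.9, 0.0, 83.1]
wrist_force: [-0.2, 0.9, -0.3]
opening: 0.0333
```

```bash
cat > m3.py <<'E'
import sys
from h import *
from scipy.optimize import least_squares
t=sys.argv[1]; zoff=float(sys.argv[2]) if len(sys.argv)>2 else None
o=monitor.get_obs();e=o['ee_pos'];print(e.round(4),o['tcp_rot'].round(2),o['wrist_force'].round(1),o['torque'].round(2),o['q'].round(1))
zp=zoff if zoff else e[2]-.029
for n in('top','side'):
    p,d=snap(n,n+t);W=world(n,d)
    c=(.580,.114); h=np.hypot(W[...,0]-c[0],W[...,1]-c[1])
    m=(h<.09)&(abs(W[...,2]-zp)<.008); P=W[m]
    A=np.c_[P[:,:2]-c,np.ones(len(P))]; s=np.linalg.lstsq(A,P[:,2],rcond=None)[0]
    k=abs(A@s-P[:,2])<.003; s=np.linalg.lstsq(A[k],P[k,2],rcond=None)[0]
    Q=cv2.convexHull(P[k][:,:2].astype(np.float32))[:,0]
    f=least_squares(lambda q:np.hypot(Q[:,0]-q[0],Q[:,1]-q[1])-.066,c,loss='soft_l1',f_scale=.002)
    print(n,k.sum(),'tilt deg',np.degrees(s[:2]).round(2),'z',s[2].round(4),'centre',f.x.round(4),'res',np.abs(f.fun).mean().round(4))
    x=p[130:250,220:360] if n=='top' else p[110:260,230:390]
    cv2.imwrite(f'pics/{n}{t}c.png',cv2.resize(x,None,fx=4,fy=4)[:,:,::-1])
E
python3 m3.py 3
```

```text
[0.5798 0.1124 0.16  ] [-1.7992e+02  3.0000e-02  8.3130e+01] [-0.2  0.9 -0.3] [-0.02 -0.   -0.04] [ 11.    9.8   5.   85.4  -0.  107.8]
top 82 tilt deg [-2.71 10.18] z 0.1411 centre [0.5805 0.1123] res 0.0027
side 500 tilt deg [-0.04  0.62] z 0.1306 centre [0.5787 0.1101] res 0.0009
```

View pics/side3c.png

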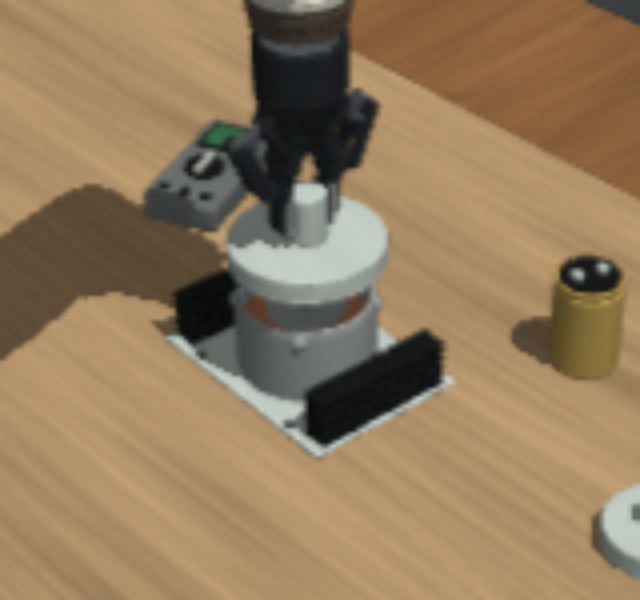

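```bash
cat > m4.py <<'E'
from h import *
from scipy.optimize import least_squares
def fit(W,c,z,lab,r=.09):
    h=np.hypot(W[...,0]-c[0],W[...,1]-c[1]); m=(h<r)&(abs(W[...,2]-z)<.004)
    P=W[m][:,:2]; th=np.degrees(np.arctan2(P[:,1]-c[1],P[:,0]-c[0])); rr=h[m]
    # outermost point per sector
    Q=[];T=[]
    for a in range(-180,180,12):
        k=(th>=a)&(th<a+12)
        if k.any():
            i=np.argmax(np.where(k,rr,0))
            if rr[i]>.055: Q.append(P[i]);T.append(a)
    Q=np.array(Q); f=least_squares(lambda q:np.hypot(Q[:,0]-q[0],Q[:,1]-q[1])-.066,c,loss='soft_l1',f_scale=.0015)
    print(lab,len(Q),f.x.round(4),'res',(f.fun*1000).round(1)[:0],np.abs(f.fun).mean().round(4),'sect missing',sorted(set(range(-180,180,12))-set(T)))
if __name__=='__main__':
  for t,c,z in(('side0',(.4395,-.2077),.021),('top0',(.4395,-.2077),.021),('side2',(.4408,-.2082),.1705),('top2',(.4408,-.2082),.1705),('side3',(.58,.1124),.1306),('top3',(.58,.1124),.1306)):
    fit(world(t[:-1],np.load(f'pics/{t}.npz')['d']),c,z,t)
  for i in range(3):
    o=monitor.get_obs();print(o['time'],o['ee_pos'].round(4)); eyes.camera('top')
E
python3 m4.py
```

```text
side0 30 [ 0.4386 -0.2088] res [] 0.0011 sect missing []
top0 30 [ 0.4399 -0.207 ] res [] 0.0006 sect missing []
side2 25 [ 0.4406 -0.2101] res [] 0.001 sect missing [24, 36, 48, 60, 72]
top2 14 [ 0.442 -0.208] res [] 0.0005 sect missing [-180, -168, -156, -144, -132, -120, -108, -96, -84, -72, -60, -48, -36, -24, 156, 168]
side3 26 [0.5794 0.1102] res [] 0.0013 sect missing [24, 36, 48, 60]
top3 7 [0.5803 0.1111] res [] 0.0008 sect missing [-180, -168, -156, -144, -132, -36, -24, -12, 0, 12, 24, 36, 48, 60, 72, 84, 96, 108, 120, 132, 144, 156, 168]
7.525 [0.5805 0.1128 0.1613]
7.575 [0.5806 0.1129 0.1616]
7.625 [0.5807 0.1131 0.1616]
```

View pics/top3c.png

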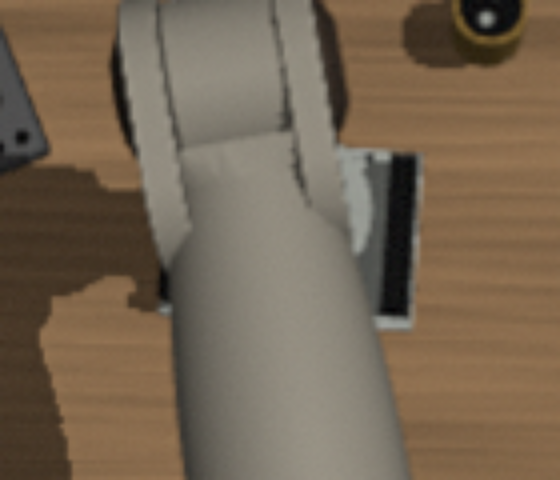

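Request:
drive_tool:
  plan:
    - [0, [-0.0005, 0.0022, -0.005], 0]
    - [0, [0, 0, -0.01], 0]
    - [0, [0, 0, -0.01], 0]
    - [0, [0, 0, -0.006], 0]
    - [0, [0, 0, -0.004], 0]
    - [0, [0, 0, 0], 0]
    - [0, [0, 0, 0], 0]

```text
time: 8.55
ee_pos: [0.5801, 0.1154, 0.1261]
tcp_rot: [180.0, -0.0, 83.2]
wrist_force: [0.4, -0.1, -1.4]
opening: 0.0332
```

```bash
python3 m3.py 4
python3 - <<'E'
from m4 import *
for t in('side4','top4'):fit(world(t[:-1],np.load(f'pics/{t}.npz')['d']),(.58,.1145),.0955,t)
E
```

```text
[0.5801 0.1154 0.1261] [ 1.7997e+02 -1.0000e-02  8.3180e+01] [ 0.4 -0.1 -1.4] [-0.02 -0.06 -0.02] [ 11.3  10.    1.5  81.5   0.  108.1]
top 82 tilt deg [-0.54  1.54] z 0.0992 centre [0.5811 0.1152] res 0.0017
side 480 tilt deg [0.21 0.07] z 0.0956 centre [0.5795 0.1128] res 0.0011
side4 25 [0.5798 0.1137] res [] 0.0012 sect missing [24, 36, 48, 60, 72]
top4 7 [0.5818 0.1145] res [] 0.0003 sect missing [-180, -168, -156, -144, -132, -36, -24, -12, 0, 12, 24, 36, 48, 60, 72, 84, 96, 108, 120, 132, 144, 156, 168]
```

View pics/side4c.png

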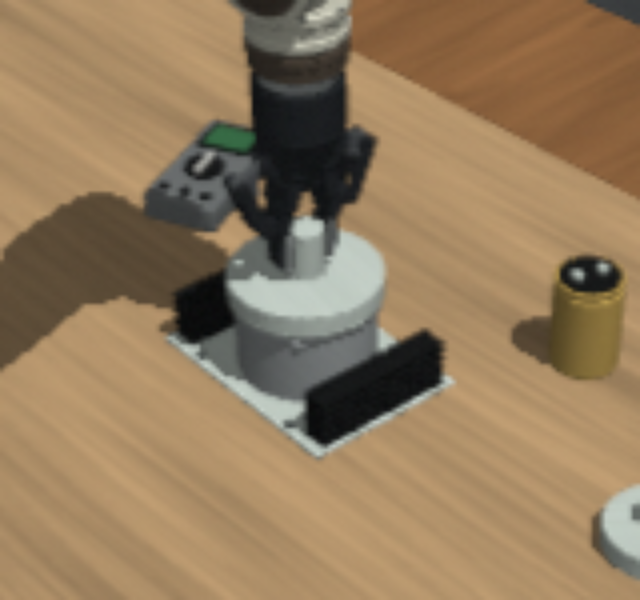

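The cover sits concentrically over the can in side view, agreeing with the rim to about 1 mm. I'll lower it slowly until it touches the catches.

Request:
drive_tool:
  plan:
    - [0, [0, 0, -0.002], 0]
    - [0, [0, 0, -0.001], 0]
    - [0, [0, 0, -0.001], 0]
    - [0, [0, 0, -0.001], 0]
    - [0, [0, 0, 0], 0]

```text
time: 9.28
ee_pos: [0.5799, 0.1154, 0.1207]
tcp_rot: [-180.0, 0.0, 83.2]
wrist_force: [0.3, 0.0, -0.3]
opening: 0.0328
```

Request:
drive_tool:
  plan:
    - [0, [0, 0, -0.001], 0]
    - [0, [0, 0, -0.001], 0]
    - [0, [0, 0, 0], 0]

```text
time: 9.65
ee_pos: [0.58, 0.1155, 0.1195]
tcp_rot: [180.0, -0.0, 83.2]
wrist_force: [-1.2, 0.9, 4.7]
opening: 0.033
```

Contact came at z 0.1195, as predicted. I'll press on slowly.

Request:
drive_tool:
  plan:
    - [0, [0, 0, -0.001], 0]
    - [0, [0, 0, -0.001], 0]
    - [0, [0, 0, 0], 0]

```text
time: 10.02
ee_pos: [0.5804, 0.1156, 0.1186]
tcp_rot: [179.9, -0.1, 83.2]
wrist_force: [-2.3, 0.2, 11.7]
opening: 0.0329
```

Request:
drive_tool:
  plan:
    - [0, [0, 0, -0.001], 0]
    - [0, [0, 0, -0.001], 0]
    - [0, [0, 0, 0], 0]

```text
time: 10.4
ee_pos: [0.5807, 0.1156, 0.1169]
tcp_rot: [179.8, -0.1, 83.2]
wrist_force: [-1.8, 0.3, 11.9]
opening: 0.0334
```

Request:
drive_tool:
  plan:
    - [0, [0, 0, -0.001], 0]
    - [0, [0, 0, -0.001], 0]
    - [0, [0, 0, -0.001], 0]
    - [0, [0, 0, 0], 0]

```text
time: 10.9
ee_pos: [0.5803, 0.1155, 0.1125]
tcp_rot: [179.9, -0.0, 83.2]
wrist_force: [0.3, 0.4, 5.4]
opening: 0.0333
```

Request:
drive_tool:
  plan:
    - [0, [0, 0, -0.001], 0]
    - [0, [0, 0, -0.001], 0]
    - [0, [0, 0, -0.001], 0]
    - [0, [0, 0, 0], 0]

```text
time: 11.4
ee_pos: [0.5801, 0.1155, 0.109]
tcp_rot: [180.0, -0.0, 83.2]
wrist_force: [-0.5, 1.0, 3.5]
opening: 0.0332
```

Past the catches. About 2 mm remain.

Request:
drive_tool:
  plan:
    - [0, [0, 0, -0.001], 0]
    - [0, [0, 0, -0.001], 0]
    - [0, [0, 0, 0], 0]

```text
time: 11.78
ee_pos: [0.58, 0.1154, 0.1069]
tcp_rot: [180.0, -0.0, 83.2]
wrist_force: [0.4, 0.8, 4.5]
opening: 0.0331
```

Request:
drive_tool:
  plan:
    - [0, [0, 0, -0.001], 0]
    - [0, [0, 0, -0.0005], 0]
    - [0, [0, 0, 0], 0]

```text
time: 12.15
ee_pos: [0.5801, 0.1155, 0.1069]
tcp_rot: [179.9, -0.0, 83.2]
wrist_force: [-3.6, 0.6, 14.3]
opening: 0.0335
```

Request:
drive_tool:
  plan:
    - [0, [0, 0, -0.001], 0]
    - [0, [0, 0, -0.0005], 0]
    - [0, [0, 0, 0], 0]

```text
time: 12.52
ee_pos: [0.5801, 0.1155, 0.1068]
tcp_rot: [179.9, -0.1, 83.2]
wrist_force: [-7.0, -0.7, 23.8]
opening: 0.0333
```

```bash
python3 m3.py 5 0.077
```

```text
[0.5801 0.1155 0.1068] [ 1.7986e+02 -5.0000e-02  8.3180e+01] [-7.  -0.7 23.8] [-0.17  1.81  0.06] [ 11.3  10.1  -0.4  79.3   0.  108.1]
top 79 tilt deg [0.6  0.21] z 0.078 centre [0.5808 0.1158] res 0.0031
side 476 tilt deg [-0.    0.58] z 0.0767 centre [0.5793 0.1129] res 0.001
```

View pics/side5c.png

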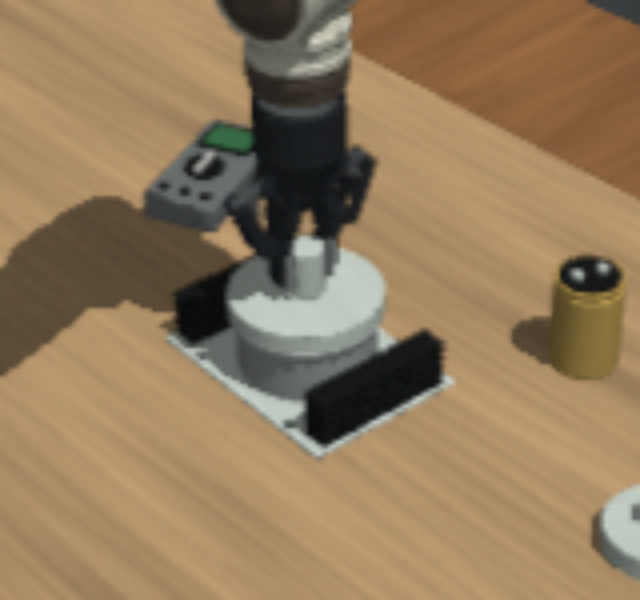

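The cover is down over the balls: plate top reads 0.0767 (expected 0.077) and it looks level. I'll ease the pressure, open and retreat.

Request:
drive_tool:
  plan:
    - [0, [0, 0, 0.001], 0]
    - [0, [0, 0, 0.001], 0]
    - [0, [0, 0, 0], 0]
    - [0.3, [0, 0, 0], 0]
    - [0.6, [0, 0, 0], 0]
    - [1, [0, 0, 0], 0]
    - [1, [0, 0, 0], 0]
    - [1, [0, 0, 0], 0]
    - [1, [0, 0, 0], 0]
    - [1, [0, 0, 0], 0]

```text
time: 13.88
ee_pos: [0.5799, 0.1154, 0.1058]
tcp_rot: [-180.0, 0.0, 83.2]
wrist_force: [-0.1, -0.1, 0.9]
opening: 0.0853
```

Request:
drive_tool:
  plan:
    - [1, [0, 0, 0.005], 0]
    - [1, [0, 0, 0.015], 0]
    - [1, [0, 0, 0.03], 0]
    - [1, [0, 0, 0.04], 0]
    - [1, [0, 0, 0.04], 0]
    - [1, [-0.03, 0.04, 0.01], 0]
    - [1, [-0.03, 0.05, 0], 0]
    - [1, [-0.03, 0.05, 0], 0]
    - [1, [-0.03, 0.05, 0], 0]
    - [1, [-0.03, 0.05, 0], 0]

```text
time: 15.12
ee_pos: [0.4288, 0.3569, 0.2473]
tcp_rot: [179.9, -0.1, 83.2]
wrist_force: [0.0, 0.1, 0.4]
opening: 0.0852
```

Request:
drive_tool:
  plan:
    - [1, [-0.03, 0.05, 0], 0]
    - [1, [-0.03, 0.05, 0], 0]
    - [1, [-0.02, 0.03, 0], 0]
    - [1, [0, 0, 0], 0]
    - [1, [0, 0, 0], 0]

```text
time: 15.75
ee_pos: [0.3501, 0.485, 0.2465]
tcp_rot: [180.0, -0.0, 83.2]
wrist_force: [0.6, -0.6, 0.3]
opening: 0.0854
```

```bash
python3 m3.py 6 0.077
python3 - <<'E'
from m4 import *
for t in('side6','top6'):
  W=world(t[:-1],np.load(f'pics/{t}.npz')['d']);fit(W,(.58,.1145),.077,t)
  m=(np.hypot(W[...,0]-.58,W[...,1]-.114)<.02)&(W[...,2]>.11);print('boss top',np.percentile(W[m][:,2],[50,90]))
a=np.load('pics/top0.npz')['p'];b=np.load('pics/top6.npz')['p'];cv2.imwrite('pics/cmp.png',np.vstack([a[90:300,170:480],b[90:300,170:480]])[:,:,::-1])
E
```

```text
[0.3501 0.485  0.2465] [ 1.7997e+02 -2.0000e-02  8.3190e+01] [ 0.6 -0.6  0.3] [-0.06 -0.    0.02] [ 54.2  11.6  16.7  95.1  -0.  151. ]
top 774 tilt deg [0.18 0.29] z 0.0782 centre [0.5819 0.1136] res 0.0009
side 523 tilt deg [0.34 0.18] z 0.0768 centre [0.5795 0.1135] res 0.0011
side6 28 [0.5797 0.1134] res [] 0.0011 sect missing [36, 48]
boss top [0.1185235  0.12215089]
top6 30 [0.5819 0.1135] res [] 0.0007 sect missing []
boss top [0.12162651 0.12633376]
```

View pics/side6c.png

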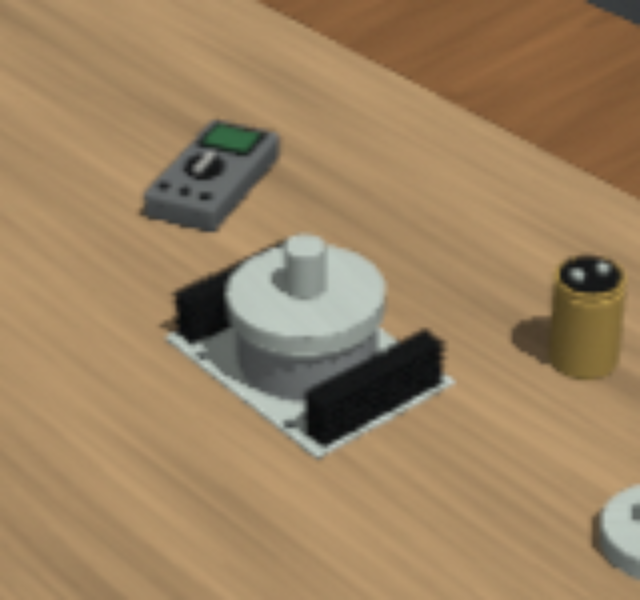

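View pics/cmp.png

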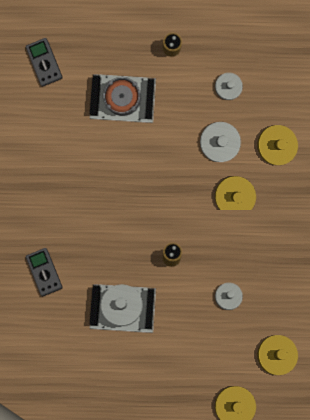

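The cover is home and level on the can: side crop (306,300), plate z 0.077–0.078. The before and after top views show every bystander in the same place.

```bash
python3 -c "
from workcell import job; print(job.job_done())"
```

```text
the job is handed in; nothing more can be done
None
```

The large silver cover is on the transformer can, pressed past its spring catches and resting level on the rim. The gripper has let go and backed away, and the job is handed in.

- **Pressing:** I lowered it slowly. It touched the catches at the expected height and went past them at about 12 N. It stopped dead at home, where I pressed to about 24 N to be sure.
- **Final checks:** Both cameras put the plate's top face at 0.077–0.078 m, against 0.077 m expected. Tilt was under 0.4°, and the cover is centred on the can to about 1 mm.
- **Bystanders:** Before and after top views show the smaller cover, capacitor and meter where they were, and the two yellow covers too.
- **Disagreements:** The two cameras differed by about 2 mm on positions, which is within their calibration. With the arm in the way, the top view's tilt and centre readings were unreliable, so I relied on the side view while placing the cover.

The arm clock read about 16 s at the end, well inside the 58 s limit.

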